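# Press a cover home with one turn of a bench press handwheel

### The job

The device in the bench press's sliding nest has its cover standing proud. Slide the nest in by its knob until it comes softly up against its stop under the ram, turn the handwheel clockwise (seen from its handle side) by its handle through exactly one full revolution, so that the ram presses the cover home and is back at the top of its stroke, then slide the nest fully out again. The press stands loose on its feet: do not ram the stop, do not shove the press, and leave everything else on the bench alone.

Things in the scene. Friction and masses are not known exactly. Their poses are not given: they have to be found in the camera images.
- press: Small white bench press, 8 kg, loose on rubber feet; a sideways push above about 35 N shoves it. Origin: bench level under the ram axis; +x from its open front (nest) to its column, z up. Base x -0.16..0.13, y -0.075..0.075. Column and head: y -0.04..0.04, up to z 0.295; the head overhangs to x -0.032, its underside at z 0.135. The handwheel is on its -y side.
- handwheel (a joint): Angle of the handwheel (rad): 0 at the start (handle straight up, ram at the top of its stroke); grows clockwise as seen from the handle side: the handle goes first towards the press's +x (column), then down, to the front, and up again; 6.283 after one revolution. No stop or detent; friction holds it where it is left. It takes 4 to 12 N at the handle, more while the cover is pressed.
- wheel_hub (a point): Centre of the handwheel, on its axle, 215 mm above the bench, at the press's x 0, y -0.060. The axle lies along the press's y. The wheel is 151 mm across and lies between the press's y -0.056 and -0.078.
- crank_handle: Black revolving handle, a straight grip 25 mm across and 85 mm long that sticks out of the wheel's face along the press's -y, 60 mm off the axle; it spins freely on its spindle. Origin: middle of the grip (its centre line, 60 mm farther out than wheel_hub).
- nest_slide (a joint): Travel of the sliding nest (m): 0 fully out (start); grows along the press's +x as it goes in. It is home where it meets the stop screw behind it; the screw is reset for every job, so home is anywhere from 0.070 to 0.094 and has to be felt, with under 18 N. It slides with about 3 N of friction and stays where it is left; a stop at 0 ends its way out.
- nest_knob (a point): Middle of the black pull knob standing upright at the front end of the sliding nest: 24 mm across, 30 mm tall (70 to 100 mm above the bench, its middle at 85), on a 14 mm stem; the slide plate's top is 50 mm above the bench. It lies 200 mm in front of the ram axis when out, 106 to 130 mm when home; the press's head front face is 32 mm in front of the ram axis.
- cover_rim (a point): Centre of the underside of the device's cover (black plate, 76 x 52 x 3 mm), which lies loose on the press-fit ribs of the shell, 4 mm proud; it needs about 25 N from the ram to go home and then stays.
- shell_top (a point): Centre of the upper rim of the black lower shell in the nest, 72 mm above the bench; the cover is home when cover_rim is at this height.
- screwdriver: screwdriver lying behind the press, 170 mm long, grey handle; not to be disturbed
- brush: flat brush with a wooden handle, 150 mm long, lying on the bench on the handwheel's side of the press, under the reach of the handle; not to be disturbed
- flux_bottle: white plastic bottle, 42 mm across, 105 mm tall, behind the column of the press; not to be disturbed
- finished_device: a closed black device, 76 x 52 x 25 mm, lying in front of the press; not to be disturbed
- tape_reel: white component reel, 120 mm across, 14 mm thick, lying flat; not to be disturbed
- paste_jar: grey metal can, 64 mm across, 75 mm tall; not to be disturbed
There are look-alikes about, which are no part of the job. What is shaped like the part that bears cover_rim but orange or white is not meant.

How it is judged:
On the way, in this order (a step that is already met when the one before it is completed fails the run):
1. the nest is home against its stop (within 2 mm), before the handwheel is turned (x of stop_screw_c0 in the frame of nest_knob below 0.168 m and value of joint handwheel below 0.2 rad), for 0.2 s.
2. half-way round, with the nest home, the ram has pressed the cover home (value of joint handwheel between 2.9 and 4.5 rad and z of cover_rim in the frame of shell_top below 0.0012 m and horizontal distance between cover_rim and shell_top below 0.003 m and x of stop_screw_c0 in the frame of nest_knob below 0.169 m), for 0.1 s.
3. the handwheel has made its full revolution and the ram is back at the top, the nest still home (value of joint handwheel between 6.143 and 6.423 rad and x of stop_screw_c0 in the frame of nest_knob below 0.17 m), for 0.2 s.
At the end, for the whole second after the job is handed in: The handwheel stands one full revolution on, ram at the top (6.283 within 0.14 rad, about 8 degrees) and still; the nest is fully out (within 4 mm); the cover lies flat on its shell, home within 1.2 mm and centred within 3 mm; everything at rest and released (value of joint handwheel between 6.143 and 6.423 rad and value of joint nest_slide below 0.004 m and z of cover_rim in the frame of shell_top below 0.0012 m and horizontal distance between cover_rim and shell_top below 0.003 m and angle between cover_rim's own z axis and vertical below 0.05 rad and linear speed of press below 0.01 m/s and velocity of joint handwheel between -0.05 and 0.05 rad/s); the robot touches nothing.
It fails at once if the nest is rammed against its stop with over 18 N when it is slid home (contact force between nest_slide_c0 and stop_screw_c0 above 18 N and value of joint handwheel below 1 rad).
It fails at once if the press is shoved or lifted more than 4 mm from its place (distance of press from where it was at the start of the episode above 0.004 m).
It fails at once if the handwheel is turned more than 0.3 rad past its full revolution or back from its start (value of joint handwheel above 6.583 rad or value of joint handwheel below -0.3 rad).
It fails at once if the nest leaves its home position while the ram is down (value of joint handwheel between 0.6 and 5.6 rad and value of joint nest_slide below 0.064 m).
It fails at once if another thing on the bench is moved by more than 15 mm (distance of any of screwdriver, brush, flux_bottle, finished_device, tape_reel, paste_jar from where it was at the start of the episode above 0.015 m).
It also fails if it takes over 72 s, if anything falls off the work surface, if the arm or the gripper's body presses on something with over 40 N, if the wrist force passes 120 N, or if a joint passes its speed limit or range.

### The arm

A 6-joint arm with a two-finger parallel gripper is mounted at the origin on the work surface. World frame = base frame: x ahead of the robot, y to its left, z up, the work surface at z = 0. Lengths are in m, angles in rad, forces in N, time in s.
With the tool pointing down it reaches from about 0.325 to 0.85 m from the base axis. Payload 15.5 kg.
Tool frame: the origin (TCP) lies between the finger pads; the fingertips stand 17 mm ahead of it and the grasp point (between the pads) lies 2 mm behind it; z points along the fingers, y is the line along which they close (so a half turn about z gives the same grasp; the last joint's range is limited). The gripper opens to 91 mm and grips with 3 to 60 N. Pads are 32 mm wide; open, the fingers measure 118 mm over their backs; the gripper's body (76 mm by 178 mm) begins 60 mm behind the grasp point.
Start: joints at [-1.196, 0.494, 1.345, -0, 1.302, -0.096], TCP at [0.283, -0.557, 0.231] pointing down, gripper open.
Joint ranges: [-2.91, 2.91], [-0.82, 2.16], [0.22, 2.67], [-1.22, 4.37], [0.12, 2.79], [-3.08, 3.08]. Speed limits (rad/s): [1.89, 1.89, 2.57, 3.01, 3.01, 3.01].

### API

Orientations are given as a unit quaternion [w, x, y, z].
In Python, from rig import env gives the robot as it stands.
- The arm moves only by the tool servo_tool, never from a script. Its argument "increments" is a list of rows, each a list of 7 numbers: the closure in counts, from 0 (fully open) to 255 (shut), then the shift along the tool's x, y, z in cm, then the turn, a rotation vector about the tool's x, y, z in rad. A call has 1 to 12 rows; each row is the pose to reach, as a shift and turn from the pose commanded when the call began, along the tool's axes at that moment; what a row does not reach only later rows make up. A row lasts 1/10 s, in which the tool goes at most 50 mm and 8.59 degrees, less where a joint would pass 70% of its speed; a pose out of reach is approached as far as the arm can. A call with a gripper value outside its range is refused whole. The fingers move at their own pace and stop on an object; the grip force is fixed at half the most. Time passes only in rows, so rows that repeat a pose let the fingers close. It gives the time, the measured TCP pose, the force, the opening and the grip force at its end, in the units of the state.
- env.state(): the state, without advancing time (a new reading comes with each control period).
- env.grab_frame(name): name is "scene" or "top"; returns the picture (420x560x3 uint8, blue, green, red); there is no depth.
- env.get_calibration(name): a dict with "K" (3x3 intrinsics, pixels), "camera_from_world" (4x4, takes a point from world to camera coordinates). Camera axes: x right, y up, looking along -z (the intrinsics and any distortion apply to the point x, -y, -z); pixel columns grow to the right and rows downward; lengths in m; the calibration is good to about 2 mm. A picture is of the moment at which its call begins. get_calibration takes no time and is no camera call.
- env.hand_in(): hands the job in; it is judged then, once.
The state is a dict: "time": time; "joint_positions": joint angles; "joint_velocities": joint speeds; "effort": joint torques, N m; "eef_pos": TCP position; "eef_rot": TCP orientation; "contact_force": force on the tool from outside, world axes, zero at the start; "torque": the same for the moment, N m; "finger_gap": finger opening in m; "grip_force": force on a finger pad.
Only numpy, scipy, OpenCV 4.12 (cv2) and the standard library are available. Lean on these libraries where they do the work, as an engineer would, in place of code of your own. Each camera call takes 0.05 s, during which the arm holds its last target. There are 200 camera calls.

## Working session

There is one attempt and no reset: what is moved stays moved. The work goes in short steps, Python scripts to look and compute and a tool call to move; the robot and the scene stay as the last step left them, time stands still between calls to the robot, and variables do not carry over. Pictures are saved under pics/ and viewed, at most 10 in all, crops included, and the job is handed in when it is done.

Besides the shell and the picture viewer there is one more tool, called as name(argument=value, ...), one argument or row to a line, values as JSON. servo_tool: Moves the arm, as the interface text tells. Its arguments: {"type":"object","properties":{"increments":{"type":"array"}},"required":["increments"]}

```bash
mkdir -p pics; python3 - <<'E'
from rig import env
import cv2,numpy as np
for n in("scene","top"):
    f=env.grab_frame(n); cv2.imwrite(f"pics/{n}0.png",f)
    c=env.get_calibration(n); print(n,{k:(np.round(v,4).tolist() if hasattr(v,'__len__') else v) for k,v in c.items()})
s=env.state();print(s)
E
```

```text
scene {'K': [[423.2666, 0.0, 271.9137], [0.0, 423.2666, 204.8084], [0.0, 0.0, 1.0]], 'camera_from_world': [[-0.3355, 0.942, 0.0097, 0.2102], [-0.7288, -0.2661, 0.631, 0.2804], [0.5969, 0.2046, 0.7758, -1.4916], [0.0, 0.0, 0.0, 1.0]]}
top {'K': [[459.141, 0.0, 280.3377], [0.0, 459.141, 208.0791], [0.0, 0.0, 1.0]], 'camera_from_world': [[-0.0001, -1.0, -0.0084, -0.0376], [0.9962, -0.0008, 0.0873, -0.594], [-0.0873, -0.0084, 0.9961, -1.2427], [0.0, 0.0, 0.0, 1.0]]}
{'time': 0.1, 'joint_positions': array([-1.19648892e+00,  4.94095885e-01,  1.34605673e+00,  9.43304967e-06,
        1.30249984e+00, -9.54979520e-02]), 'joint_velocities': array([ 1.04018267e-03,  3.71214300e-04, -3.08228072e-03, -4.90264571e-05,
       -2.75983024e-04,  3.95391313e-05]), 'effort': array([ 1.15777821e-03, -8.80243206e+01, -3.82542193e+01,  7.10698566e-02,
        4.83757176e-02, -4.54077011e-06]), 'eef_pos': array([ 0.28283581, -0.55698559,  0.23041774]), 'eef_rot': array([-5.25392186e-04,  9.72537153e-01,  2.32747086e-01, -6.91286586e-05]), 'contact_force': array([-0.70918751,  0.50686459, -0.31846763]), 'torque': array([0.07840757, 0.01857152, 0.01032741]), 'grip_force': 0.0, 'finger_gap': 0.09110174422455693}
```

View pics/scene0.png

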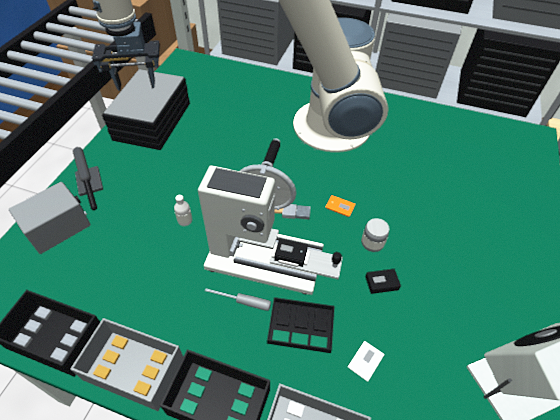

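View pics/top0.png

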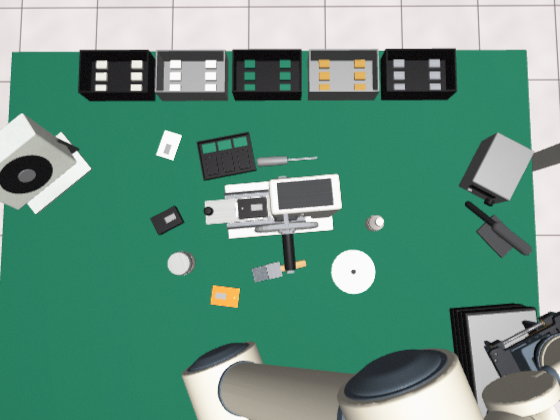

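The scene view shows the press at about (240,230), its knob at (337,258) and the handle at (270,155). In the top view the knob is at (208,211), the head at (306,195) and the handle runs from (288,235) to (290,268). The press's front faces world +y and its wheel faces the robot. Next I'll zoom in to get the edges.

```bash
cat > h.py <<'E'
import numpy as np,cv2
from rig import env
def ray(n,u,v):
    c=env.get_calibration(n);T=np.array(c["camera_from_world"]);K=np.array(c["K"])
    d=np.array([(u-K[0,2])/K[0,0],-(v-K[1,2])/K[1,1],-1.]);R=T[:3,:3]
    return -R.T@T[:3,3],R.T@d
def onz(n,u,v,z):
    o,d=ray(n,u,v);return o+d*(z-o[2])/d[2]
def proj(n,p):
    c=env.get_calibration(n);T=np.array(c["camera_from_world"]);K=np.array(c["K"])
    q=T[:3,:3]@np.array(p)+T[:3,3];q=K@np.array([q[0],-q[1],-q[2]]);return q[:2]/q[2]
def two(a,b):
    (o1,d1),(o2,d2)=ray("top",*a),ray("scene",*b)
    s=np.linalg.lstsq(np.c_[d1,-d2],o2-o1,rcond=None)[0]
    p,q=o1+s[0]*d1,o2+s[1]*d2;return (p+q)/2,np.linalg.norm(p-q)
E
python3 - <<'E'
from h import *
t=cv2.imread("pics/top0.png");s=cv2.imread("pics/scene0.png")
a=cv2.resize(t[165:285,190:350],None,fx=5,fy=5,interpolation=cv2.INTER_NEAREST);cv2.imwrite("pics/tz.png",a)
b=cv2.resize(s[130:300,190:350],None,fx=3.5,fy=3.5,interpolation=cv2.INTER_NEAREST);cv2.imwrite("pics/sz.png",b)
for n,im,roi in(("top",t,(195,200,220,222)),("top",t,(280,228,300,275)),("scene",s,(328,250,346,268)),("scene",s,(258,138,285,170)),("top",t,(270,175,342,215))):
    x0,y0,x1,y1=roi;g=im[y0:y1,x0:x1].max(2);m=(g<60).astype(np.uint8)
    k,l,st,c=cv2.connectedComponentsWithStats(m)
    for i in range(1,k):
        if st[i,4]>15:
            pts=np.argwhere(l==i)[:,::-1]+[x0,y0];print(n,st[i]+[x0,y0,0,0,0],c[i]+[x0,y0],cv2.minAreaRect(pts.astype(np.float32)))
E
```

```text
top [204 207   9   8  39] [207.58974359 210.76923077] ((207.75003051757812, 210.75003051757812), (7.77817440032959, 7.071067810058594), 45.0)
top [282 235   8  35 157] [285.39490446 251.94267516] ((285.3356018066406, 251.96751403808594), (34.41984558105469, 4.5914530754089355), 84.47245788574219)
top [289 234   6  36 121] [291.88429752 251.21487603] ((291.9970703125, 251.46176147460938), (35.12699890136719, 3.6047353744506836), 85.60128784179688)
scene [332 252   9  12  82] [336.18292683 257.75609756] ((336.0, 257.5), (11.0, 8.0), 90.0)
scene [264 141  16  23 205] [272.18536585 151.27317073] ((272.1986083984375, 151.13697814941406), (9.36329174041748, 22.354860305786133), 20.556045532226562)
```

View pics/tz.png

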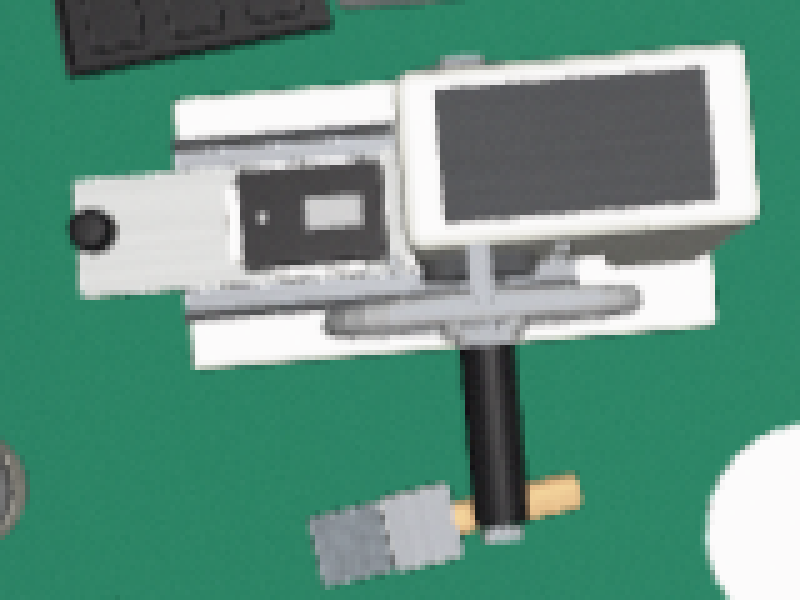

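View pics/sz.png

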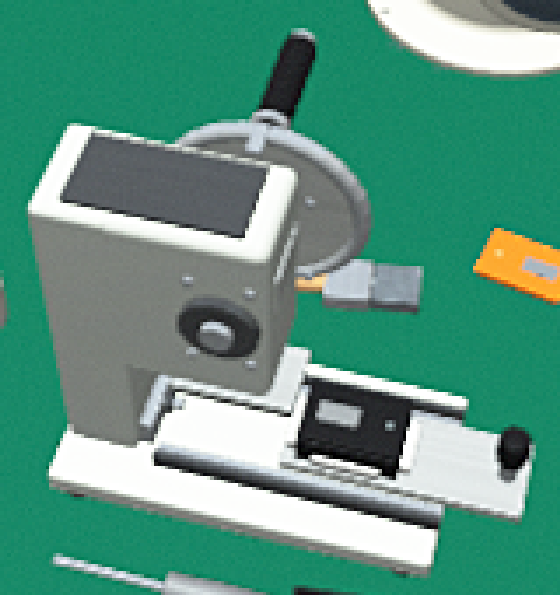

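The crops show the knob centred at top pixel (207.6,210.8) and the handle's centre line from (288,234) to (290,270), with its middle at scene (272,151). The press is turned by about 5°.

```bash
python3 - <<'E'
from h import *
np.set_printoptions(precision=4,suppress=True)
f=lambda x,y:(190+x/5-.4,165+y/5-.4)
print("knob",onz("top",207.6,210.6,.1),two((207.6,211),(336.2,258)))
print("handle", two((288.6,251.8),(272.2,151.3)), onz("top",288.6,251.8,.2875-.0))
def dirn(a,b,z):
    p,q=onz("top",*f(*a),z),onz("top",*f(*b),z);d=(q-p)[:2];print("dir",p[:2],q[:2],np.linalg.norm(d),np.degrees(np.arctan2(d[1],d[0])))
dirn((410,247),(759,216),.295);dirn((400,73),(743,43),.295);dirn((195,368),(716,323),.03)
dirn((175,150),(395,131),.045)
dirn((759,216),(743,43),.295)
dirn((441,90),(704,66),.295);dirn((445,223),(716,198),.295)
# predicted press pose check
k=onz("top",207.6,210.6,.1)
for a in(-94,-95,-96):
    ex=np.r_[np.cos(np.radians(a)),np.sin(np.radians(a)),0];ey=np.r_[-ex[1],ex[0],0];o=k.copy();o[2]=0;o+=.2*ex
    P=lambda x,y,z:o+x*ex+y*ey+[0,0,z]
    print(a,"origin",o,"handle mid",P(0,-.12,.275),"px",proj("top",P(0,-.12,.275)),proj("scene",P(0,-.12,.275)),"headBL",(proj("top",P(-.032,-.04,.295))-[189.6,164.6])*5,"headBR?",(proj("top",P(.13,-.04,.295))-[189.6,164.6])*5,"hub px",proj("top",P(0,-.06,.215)))
print(proj("top",env.state()["eef_pos"]))
E
```

```text
knob [0.5811 0.1508 0.1   ] (array([0.5816, 0.153 , 0.083 ]), np.float64(0.0013233054972766707))
handle (array([ 0.4753, -0.0571,  0.2812]), np.float64(0.0021013185959711887)) [ 0.4757 -0.058   0.2875]
dir [ 0.5575 -0.0212] [ 0.5709 -0.1728] 0.15219687247693767 -84.95240471995459
dir [ 0.6338 -0.0167] [ 0.6468 -0.1667] 0.15056480950730475 -85.03339837750474
dir [0.5109 0.1039] [ 0.5354 -0.1817] 0.28659191590039956 -85.0900847424746
dir [0.6294 0.1141] [ 0.6397 -0.006 ] 0.12059751060827748 -85.09529813187358
dir [ 0.5709 -0.1728] [ 0.6468 -0.1667] 0.0761947668831525 4.5919354394759715
dir [ 0.6263 -0.0346] [ 0.6367 -0.1496] 0.11539960536200976 -84.81560155153517
dir [ 0.568  -0.0364] [ 0.5788 -0.1542] 0.11831638823234546 -84.75734194816675
-94 origin [ 0.5671 -0.0487  0.    ] handle mid [ 0.4474 -0.0403  0.275 ] px [280.5012 264.715 ] [282.1782 147.272 ] headBL [393.3289 311.5925] headBR? [766.95   337.5374] hub px [282.4962 237.9977]
-95 origin [ 0.5636 -0.0484  0.    ] handle mid [ 0.4441 -0.038   0.275 ] px [279.4248 266.2367] [283.5467 146.6152] headBL [391.1777 318.2121] headBR? [764.4491 350.7081] hub px [281.9326 239.4556]
-96 origin [ 0.5602 -0.0481  0.    ] handle mid [ 0.4408 -0.0356  0.275 ] px [278.3216 267.7401] [284.9282 145.977 ] headBL [388.9103 324.7966] headBR? [761.7155 363.8433] hub px [281.3434 240.9043]
[510.2563 337.697 ]
```

```bash
cat >> h.py <<'E'
from scipy.spatial.transform import Rotation as Ro
A=np.radians(-85.);EX=np.r_[np.cos(A),np.sin(A),0];EY=np.r_[-EX[1],EX[0],0];EZ=np.r_[0,0,1.]
O=np.r_[.5985,-.048,0]
P=lambda x,y,z:O+x*EX+y*EY+z*EZ
def rot(yax,tilt): # tool pointing down, y along yax, then tilted about tool y
    z=-EZ;x=np.cross(yax,z);return Ro.from_matrix(np.c_[x,yax,z])*Ro.from_rotvec([0,tilt,0])
def cur():
    s=env.state();q=s["eef_rot"];return s["eef_pos"],Ro.from_quat(q,scalar_first=True)
def rel(p,R,p0=None,R0=None):
    if p0 is None:p0,R0=cur()
    return np.round(np.r_[R0.inv().apply(np.array(p)-p0)*100,(R0.inv()*R).as_rotvec()],3).tolist()
E
python3 - <<'E'
from h import *
K=np.r_[.581,.152,.085]
R=rot(EY,-.45)
p0,R0=cur()
print(rel(p0+[0,0,.18],R0)); print(rel(K+[0,0.03,.3],R)); print(R.apply([0,0,1]),R.apply([1,0,0]))
E
```

```text
[0.002, -0.019, -18.0, 0.0, 0.0, 0.0]
[60.042, -52.41, -15.396, -0.268, -0.396, -1.167]
[ 0.03790974 -0.43331036 -0.9004471 ] [-0.07847914  0.89702063 -0.43496553]
```

servo_tool(
  increments=[
    [0,0,0,-5,0,0,0],
    [0,0,0,-10,0,0,0],
    [0,0,0,-15,0,0,0],
    [0,30,-26,-15.5,-0.13,-0.2,-0.58],
    [0,30,-26,-15.5,-0.13,-0.2,-0.58],
    [0,30,-26,-15.5,-0.13,-0.2,-0.58],
    [0,30,-26,-15.5,-0.13,-0.2,-0.58],
    [0,30,-26,-15.5,-0.13,-0.2,-0.58],
    [0,30,-26,-15.5,-0.13,-0.2,-0.58],
    [0,30,-26,-15.5,-0.13,-0.2,-0.58],
    [0,30,-26,-15.5,-0.13,-0.2,-0.58],
    [0,60,-52.4,-15.4,-0.268,-0.396,-1.167],
  ],
)

```text
time: 1.3
eef_pos: [0.4505, -0.1456, 0.386]
eef_rot: [0.104, 0.822, 0.551, -0.097]
contact_force: [1.9, -1.3, 0.2]
finger_gap: 0.0912
grip_force: 0.0
```

```bash
python3 - <<'E'
from h import *
K=np.r_[.581,.152,.085]
R=rot(EY,-.45); s=env.state();print(s["time"],s["eef_pos"],s["joint_positions"],s["contact_force"])
print(rel(K+[0,0.03,.3],R))
E
```

```text
1.3 [ 0.45053807 -0.14559572  0.38595068] [-0.23975325  0.14706925  1.47878407 -0.28480271  1.49578252  0.16788345] [ 1.86366791 -1.2673835   0.23344681]
[33.934, -0.045, -9.584, -0.108, -0.154, -0.459]
```

servo_tool(
  increments=[
    [0,33.9,0,-9.6,-0.108,-0.154,-0.459],
    [0,33.9,0,-9.6,-0.108,-0.154,-0.459],
    [0,33.9,0,-9.6,-0.108,-0.154,-0.459],
    [0,33.9,0,-9.6,-0.108,-0.154,-0.459],
    [0,33.9,0,-9.6,-0.108,-0.154,-0.459],
    [0,33.9,0,-9.6,-0.108,-0.154,-0.459],
    [0,33.9,0,-9.6,-0.108,-0.154,-0.459],
    [0,33.9,0,-9.6,-0.108,-0.154,-0.459],
    [0,33.9,0,-9.6,-0.108,-0.154,-0.459],
    [0,33.9,0,-9.6,-0.108,-0.154,-0.459],
  ],
)

```text
time: 2.3
eef_pos: [0.5801, 0.1796, 0.385]
eef_rot: [0.164, 0.658, 0.719, -0.151]
contact_force: [0.2, 0.4, -0.2]
finger_gap: 0.0913
grip_force: 0.0
```

```bash
python3 - <<'E'
from h import *
K=np.r_[.581,.152,.085]
R=rot(EY,-.45); s=env.state();print(s["time"],s["eef_pos"],s["joint_positions"],s["contact_force"])
z=R.apply([0,0,1])
print(rel(K+[0,0.0,.0]-z*.12,R),rel(K+.002*z,R))
E
```

```text
2.3 [0.58011306 0.17955893 0.38497679] [ 0.42869912  0.45700806  1.08020142 -0.42904505  1.74855742  0.29493942] [ 0.17072085  0.35726747 -0.2027678 ]
[10.568, -0.127, 16.209, -0.001, -0.0, 0.001] [10.568, -0.113, 28.409, -0.001, -0.0, 0.001]
```

servo_tool(
  increments=[
    [0,5,-0.1,4,0,0,0],
    [0,8,-0.1,8,0,0,0],
    [0,10.6,-0.1,12,0,0,0],
    [0,10.6,-0.1,16,0,0,0],
    [0,10.6,-0.1,20,0,0,0],
    [0,10.6,-0.1,23,0,0,0],
    [0,10.6,-0.1,25,0,0,0],
    [0,10.6,-0.1,26.5,0,0,0],
    [0,10.6,-0.1,28,0,0,0],
    [0,10.6,-0.1,28.3,0,0,0],
    [0,10.6,-0.1,28.3,0,0,0],
  ],
)

```text
time: 3.4
eef_pos: [0.5815, 0.1518, 0.0847]
eef_rot: [0.164, 0.659, 0.719, -0.151]
contact_force: [-0.2, 0.6, 0.6]
finger_gap: 0.091
grip_force: 0.0
```

```bash
python3 - <<'E'
from h import *
K=np.r_[.581,.152,.085]
R=rot(EY,-.45); s=env.state();print(s["time"],s["eef_pos"],s["contact_force"])
print(rel(K+.002*R.apply([0,0,1]),R))
a,b=env.grab_frame("top"),env.grab_frame("scene")
c=np.hstack([cv2.resize(a[165:265,170:270],(400,400)),cv2.resize(b[200:300,280:380],(400,400))]);cv2.imwrite("pics/k1.png",c)
E
```

```text
3.4 [0.58147737 0.15184321 0.08465184] [-0.24959236  0.56452853  0.62156829]
[0.003, -0.046, 0.16, -0.001, -0.0, -0.0]
```

View pics/k1.png

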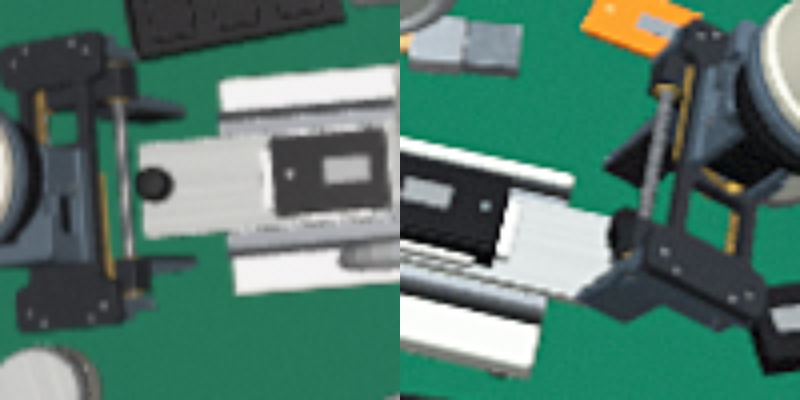

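The knob at crop (152,184) lies midway between the fingers at rows 105 and 265, so I'll close on it.

servo_tool(
  increments=[
    [255,0,0,0,0,0,0],
    [255,0,0,0,0,0,0],
    [255,0,0,0,0,0,0],
    [255,0,0,0,0,0,0],
    [255,0,0,0,0,0,0],
    [255,0,0,0,0,0,0],
    [255,0,0,0,0,0,0],
    [255,0,0,0,0,0,0],
  ],
)

```text
time: 4.3
eef_pos: [0.5817, 0.1529, 0.0841]
eef_rot: [0.164, 0.658, 0.719, -0.151]
contact_force: [0.2, -0.6, -1.0]
finger_gap: 0.0298
grip_force: 0.0
```

```bash
python3 - <<'E'
from h import *
s=env.state();print(s["time"],s["eef_pos"],s["contact_force"],s["grip_force"],s["finger_gap"])
p,R=cur();f=s["contact_force"];print("fx,fy press",f@EX,f@EY)
print("per 10mm +x:",R.inv().apply(EX*.01)*100)
E
```

```text
4.3 [0.58165965 0.15287613 0.08412817] [ 0.15527769 -0.61403396 -1.01164136] 0.0 0.029760965376238072
fx,fy press 0.6252307131027052 0.10117022366265138
per 10mm +x: [-9.00684845e-01 -4.68628851e-04  4.34472773e-01]
```

servo_tool(
  increments=[
    [255,0,0,0,0,0,0],
    [255,0,0,0,0,0,0],
    [255,0,0,0,0,0,0],
  ],
)

```text
time: 4.6
eef_pos: [0.5833, 0.1531, 0.0842]
eef_rot: [0.165, 0.658, 0.719, -0.149]
contact_force: [10.8, -1.3, -5.9]
finger_gap: 0.0236
grip_force: 30.0
```

servo_tool(
  increments=[
    [255,0,0.15,0,0,0,0],
    [255,-0.36,0.15,0.174,0,0,0],
    [255,-0.81,0.15,0.391,0,0,0],
    [255,-1.351,0.15,0.652,0,0,0],
    [255,-1.892,0.15,0.912,0,0,0],
    [255,-2.432,0.15,1.173,0,0,0],
    [255,-2.973,0.15,1.434,0,0,0],
    [255,-3.513,0.15,1.694,0,0,0],
    [255,-4.054,0.15,1.955,0,0,0],
    [255,-4.594,0.15,2.216,0,0,0],
    [255,-5.044,0.15,2.433,0,0,0],
    [255,-5.404,0.15,2.607,0,0,0],
  ],
)

```text
time: 5.8
eef_pos: [0.5885, 0.0928, 0.0842]
eef_rot: [0.164, 0.658, 0.719, -0.151]
contact_force: [2.9, 2.9, -1.0]
finger_gap: 0.0237
grip_force: 30.0
```

```bash
cat > st.py <<'E'
from h import *
s=env.state();f=s["contact_force"];d=s["eef_pos"]-np.r_[.5833,.1531,.0842]
print(round(s["time"],2),s["eef_pos"].round(4),"F press",(f@EX).round(2),(f@EY).round(2),f[2].round(2),"travel x,y mm",(d@EX*1e3).round(2),(d@EY*1e3).round(2))
E
python3 st.py
```

```text
5.8 [0.5885 0.0928 0.0842] F press -2.64 3.19 -1.02 travel x,y mm 60.55 -0.03
```

servo_tool(
  increments=[
    [255,-0.315,0.03,0.152,0,0,0],
    [255,-0.63,0.03,0.304,0,0,0],
    [255,-0.63,0.03,0.304,0,0,0],
  ],
)

```text
time: 6.1
eef_pos: [0.5892, 0.0856, 0.0842]
eef_rot: [0.164, 0.658, 0.719, -0.151]
contact_force: [2.8, -2.7, -1.6]
finger_gap: 0.0235
grip_force: 30.0
```

```bash
python3 st.py
```

```text
6.1 [0.5892 0.0856 0.0842] F press 2.93 2.51 -1.65 travel x,y mm 67.75 -0.04
```

servo_tool(
  increments=[
    [255,-0.08,0,0.04,0,0,0],
    [255,-0.16,0,0.08,0,0,0],
    [255,-0.16,0,0.08,0,0,0],
    [255,-0.16,0,0.08,0,0,0],
  ],
)

```text
time: 6.5
eef_pos: [0.5893, 0.0845, 0.0842]
eef_rot: [0.164, 0.658, 0.719, -0.151]
contact_force: [-2.0, 2.3, 3.0]
finger_gap: 0.0234
grip_force: 30.0
```

```bash
python3 st.py
```

```text
6.5 [0.5893 0.0845 0.0842] F press -2.48 -1.76 2.96 travel x,y mm 68.88 -0.01
```

servo_tool(
  increments=[
    [255,-0.07,0,0.033,0,0,0],
    [255,-0.135,0,0.065,0,0,0],
    [255,-0.135,0,0.065,0,0,0],
  ],
)

```text
time: 6.8
eef_pos: [0.5894, 0.0829, 0.0842]
eef_rot: [0.164, 0.658, 0.719, -0.151]
contact_force: [-2.2, 1.7, 3.5]
finger_gap: 0.0233
grip_force: 30.0
```

```bash
python3 st.py
```

```text
6.8 [0.5894 0.0829 0.0842] F press -1.84 -2.06 3.46 travel x,y mm 70.5 -0.01
```

servo_tool(
  increments=[
    [255,-0.07,0,0.033,0,0,0],
    [255,-0.135,0,0.065,0,0,0],
    [255,-0.135,0,0.065,0,0,0],
  ],
)

```text
time: 7.1
eef_pos: [0.5896, 0.0813, 0.0841]
eef_rot: [0.164, 0.658, 0.719, -0.151]
contact_force: [-2.8, 1.3, 4.2]
finger_gap: 0.0234
grip_force: 30.0
```

servo_tool(
  increments=[
    [255,-0.07,0,0.033,0,0,0],
    [255,-0.135,0,0.065,0,0,0],
    [255,-0.135,0,0.065,0,0,0],
  ],
)

```text
time: 7.4
eef_pos: [0.5897, 0.0798, 0.0841]
eef_rot: [0.164, 0.658, 0.719, -0.151]
contact_force: [-2.8, 2.2, 4.4]
finger_gap: 0.0235
grip_force: 30.0
```

servo_tool(
  increments=[
    [255,-0.08,0,0.04,0,0,0],
    [255,-0.15,0,0.072,0,0,0],
    [255,-0.15,0,0.072,0,0,0],
  ],
)

```text
time: 7.7
eef_pos: [0.5899, 0.0782, 0.0842]
eef_rot: [0.164, 0.658, 0.719, -0.151]
contact_force: [-3.5, 2.2, 4.9]
finger_gap: 0.0234
grip_force: 30.0
```

servo_tool(
  increments=[
    [255,-0.08,0,0.04,0,0,0],
    [255,-0.15,0,0.072,0,0,0],
    [255,-0.15,0,0.072,0,0,0],
  ],
)

```text
time: 8.0
eef_pos: [0.59, 0.0765, 0.0841]
eef_rot: [0.164, 0.658, 0.719, -0.151]
contact_force: [-4.4, 1.5, 4.9]
finger_gap: 0.0237
grip_force: 30.0
```

servo_tool(
  increments=[
    [255,-0.08,0,0.04,0,0,0],
    [255,-0.15,0,0.072,0,0,0],
    [255,-0.15,0,0.072,0,0,0],
  ],
)

```text
time: 8.3
eef_pos: [0.5902, 0.0749, 0.0842]
eef_rot: [0.164, 0.658, 0.719, -0.151]
contact_force: [-3.7, 1.9, 4.2]
finger_gap: 0.0234
grip_force: 30.0
```

servo_tool(
  increments=[
    [255,-0.08,0,0.04,0,0,0],
    [255,-0.15,0,0.072,0,0,0],
    [255,-0.15,0,0.072,0,0,0],
  ],
)

```text
time: 8.6
eef_pos: [0.5903, 0.0732, 0.0841]
eef_rot: [0.164, 0.658, 0.719, -0.151]
contact_force: [-4.0, 1.8, 5.1]
finger_gap: 0.0231
grip_force: 30.0
```

servo_tool(
  increments=[
    [255,-0.08,0,0.04,0,0,0],
    [255,-0.15,0,0.072,0,0,0],
    [255,-0.15,0,0.072,0,0,0],
  ],
)

```text
time: 8.9
eef_pos: [0.5904, 0.0719, 0.0842]
eef_rot: [0.164, 0.658, 0.719, -0.151]
contact_force: [-4.5, 5.0, 5.9]
finger_gap: 0.0236
grip_force: 30.0
```

servo_tool(
  increments=[
    [255,-0.04,0,0.019,0,0,0],
    [255,-0.063,0,0.03,0,0,0],
    [255,-0.063,0,0.03,0,0,0],
  ],
)

```text
time: 9.2
eef_pos: [0.5904, 0.0718, 0.0842]
eef_rot: [0.164, 0.658, 0.719, -0.15]
contact_force: [-6.6, 11.6, 8.6]
finger_gap: 0.0231
grip_force: 30.0
```

It meets the stop at about 81.6 mm travel, with the force rising to 11.6 N. I'll relax, open and retreat.

servo_tool(
  increments=[
    [255,0.05,-0.08,-0.03,0,0,0],
    [255,0.09,-0.08,-0.043,0,0,0],
    [100,0.09,-0.08,-0.043,0,0,0],
    [100,0.09,-0.08,-0.043,0,0,0],
    [100,0.09,-0.08,-0.043,0,0,0],
    [100,0.09,-0.08,-0.043,0,0,0],
    [100,0.09,-0.08,-1,0,0,0],
    [100,0.09,-0.08,-3,0,0,0],
    [100,0.09,-0.08,-6,0,0,0],
    [100,0.09,-0.08,-10,0,0,0],
    [0,0.09,-0.08,-15,0,0,0],
    [0,0.09,-0.08,-20,0,0,0],
  ],
)

```text
time: 10.4
eef_pos: [0.5816, 0.1593, 0.2663]
eef_rot: [0.164, 0.658, 0.719, -0.151]
contact_force: [0.9, 0.7, -0.8]
finger_gap: 0.0683
grip_force: 0.0
```

```bash
python3 st.py; python3 - <<'E'
from h import *
a,b=env.grab_frame("top"),env.grab_frame("scene")
x0,y0=190,165
c=np.hstack([cv2.resize(a[165:285,210:330],(600,600),interpolation=cv2.INTER_CUBIC)]);cv2.imwrite("pics/k2.png",c)
H=P(0,-.135,.275)
R=rot(-EX,0);p0,R0=cur();print(R.as_matrix())
print("handle",H,"joints",env.state()["joint_positions"])
for Rr in(rot(-EX,0),rot(EX,0)):print(rel(H+[0,0,.17],Rr))
E
```

```text
10.4 [0.5816 0.1593 0.2663] F press -0.66 0.94 -0.83 travel x,y mm -6.3 -1.15
[[-0.9961947  -0.08715574  0.        ]
 [-0.08715574  0.9961947   0.        ]
 [ 0.         -0.         -1.        ]]
handle [ 0.46401372 -0.05976603  0.275     ] joints [ 0.40099319  0.51702274  1.28232483 -0.42756413  1.48731696  0.38063276]
[-26.505, -13.802, -6.789, -0.342, 0.357, -1.542]
[-26.505, -13.802, -6.789, 0.357, 0.342, 1.543]
```

View pics/k2.png

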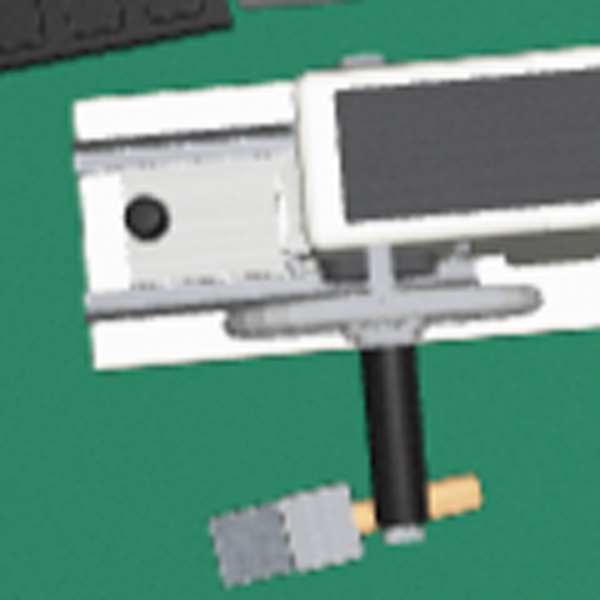

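The nest is in, with the knob now at crop (147,217). The press base has not moved, and the handle's centre line is at crop column 399, row 450.

```bash
sed -i 's/^O=.*/O=np.r_[.6005,-.0475,0]/' h.py; python3 - <<'E'
from h import *
b=cv2.imread("pics/k2.png").max(2)
for r in(400,425,450,475):
    c=np.where(b[r,350:440]<75)[0]+350;u=210+(c.mean()+.5)/5-.5;v=165+(r+.5)/5-.5
    p=onz("top",u,v,.275);q=p-O;print(c.min(),c.max(),p,"press x,y",q@EX,q@EY)
H=P(0,-.135,.275);print(H,rel(H+[0,0,.17],rot(EX,0)))
E
```

```text
365 418 [ 0.49140206 -0.05648284  0.275     ] press x,y -0.0005598570100074161 -0.10946569733711599
367 421 [ 0.48043525 -0.05764303  0.275     ] press x,y -0.000359901336583727 -0.12049189080670117
369 422 [ 0.4694894  -0.05837243  0.275     ] press x,y -0.0005872717198141763 -0.1314596611369016
371 426 [ 0.45856443 -0.05967132  0.275     ] press x,y -0.0002454920922876388 -0.14245626787214052
[ 0.46601372 -0.05926603  0.275     ] [-26.475, -13.598, -6.801, 0.357, 0.342, 1.543]
```

servo_tool(
  increments=[
    [0,0,0,-5,0,0,0],
    [0,0,0,-10,0,0,0],
    [0,0,0,-15,0,0,0],
    [0,-26.5,-13.6,-7,0.357,0.342,1.543],
    [0,-26.5,-13.6,-7,0.357,0.342,1.543],
    [0,-26.5,-13.6,-7,0.357,0.342,1.543],
    [0,-26.5,-13.6,-7,0.357,0.342,1.543],
    [0,-26.5,-13.6,-7,0.357,0.342,1.543],
    [0,-26.5,-13.6,-7,0.357,0.342,1.543],
    [0,-26.5,-13.6,-7,0.357,0.342,1.543],
    [0,-26.5,-13.6,-7,0.357,0.342,1.543],
    [0,-26.5,-13.6,-7,0.357,0.342,1.543],
  ],
)

```text
time: 11.7
eef_pos: [0.4648, -0.0613, 0.4427]
eef_rot: [0.032, 0.985, 0.167, -0.031]
contact_force: [-0.3, 0.3, -0.2]
finger_gap: 0.091
grip_force: 0.0
```

```bash
python3 - <<'E'
from h import *
s=env.state();print(s["time"],s["joint_positions"])
H=P(0,-.135,.275);print(rel(H+[0,0,.17],rot(EX,0)))
E
```

```text
11.7 [-0.20012636  0.14096709  1.30825507 -0.08254659  1.72783967  1.02317914]
[0.171, -0.143, -0.247, 0.061, 0.066, 0.249]
```

servo_tool(
  increments=[
    [0,0.17,-0.14,-0.25,0.061,0.066,0.249],
    [0,0.17,-0.14,-0.25,0.061,0.066,0.249],
    [0,0.17,-0.14,-0.25,0.061,0.066,0.249],
    [0,0.17,-0.14,-0.25,0.061,0.066,0.249],
  ],
)

```text
time: 12.1
eef_pos: [0.4661, -0.059, 0.4447]
eef_rot: [0.001, 0.999, 0.048, -0.001]
contact_force: [0.3, 0.3, -0.5]
finger_gap: 0.091
grip_force: 0.0
```

```bash
python3 - <<'E'
from h import *
H=P(-.0004,-.135,.275);print(rel(H+[0,0,-.002],rot(EX,0)),cur()[1].as_matrix().round(3))
E
```

```text
[0.019, -0.044, 17.171, 0.002, 0.002, 0.01] [[ 0.995  0.097 -0.002]
 [ 0.097 -0.995 -0.002]
 [-0.002  0.002 -1.   ]]
```

servo_tool(
  increments=[
    [0,0,0,4,0.002,0.002,0.01],
    [0,0.02,0,9,0.002,0.002,0.01],
    [0,0.02,0,13,0.002,0.002,0.01],
    [0,0.02,-0.02,15.5,0.002,0.002,0.01],
    [150,0.02,-0.02,16.8,0.002,0.002,0.01],
    [150,0.02,-0.02,17.2,0.002,0.002,0.01],
    [150,0.02,-0.02,17.2,0.002,0.002,0.01],
    [150,0.02,-0.02,17.2,0.002,0.002,0.01],
    [150,0.02,-0.02,17.2,0.002,0.002,0.01],
    [150,0.02,-0.02,17.2,0.002,0.002,0.01],
  ],
)

```text
time: 13.1
eef_pos: [0.4667, -0.059, 0.2731]
eef_rot: [-0.0, 0.999, 0.042, 0.001]
contact_force: [-0.3, -0.0, 0.2]
finger_gap: 0.0461
grip_force: 0.0
```

```bash
python3 - <<'E'
from h import *
H=P(-.0004,-.135,.273);print(rel(H,rot(EX,0)))
E
python3 st.py
```

```text
[-0.072, -0.016, 0.01, -0.001, -0.002, -0.003]
13.1 [ 0.4667 -0.059   0.2731] F press 0.02 -0.28 0.23 travel x,y mm 201.1 -134.63
```

Position is good, so I'll close.

servo_tool(
  increments=[
    [255,-0.05,-0.02,0,0,0,0],
    [255,-0.05,-0.02,0,0,0,0],
    [255,-0.05,-0.02,0,0,0,0],
    [255,-0.05,-0.02,0,0,0,0],
    [255,-0.05,-0.02,0,0,0,0],
    [255,-0.05,-0.02,0,0,0,0],
  ],
)

```text
time: 13.7
eef_pos: [0.4659, -0.0587, 0.2726]
eef_rot: [-0.001, 0.999, 0.042, 0.0]
contact_force: [-0.4, 0.5, 3.7]
finger_gap: 0.0243
grip_force: 30.0
```

```bash
cat > ci.py <<'E'
from h import *
import sys
s=env.state();f=s["contact_force"];p,R=cur();q=p-O
C=np.r_[0,.213] # hub x, z (TCP 2 mm below grasp)
dx,dz=q@EX-C[0],p[2]-C[1]
th=np.arctan2(dx,dz)%(2*np.pi)
er=np.r_[np.sin(th),np.cos(th)];et=np.r_[np.cos(th),-np.sin(th)]
F=np.r_[f@EX,f[2]]
print("t",round(s["time"],2),"press x,y,z mm",(np.r_[q@EX,q@EY,p[2]]*1e3).round(1),"theta",th.round(3),np.degrees(th).round(1),"r mm",(np.hypot(dx,dz)*1e3).round(2),"Frad",(F@er).round(1),"Ftan",(F@et).round(1),"Fy",(f@EY).round(1),"tilt",(R.inv()*rot(EX,0)).as_rotvec().round(3),"grip",s["grip_force"].round(1),round(float(s["finger_gap"]),4))
E
python3 ci.py
```

```text
Traceback (most recent call last):
  File "ci.py", line 9, in <module>
    print("t",round(s["time"],2),"press x,y,z mm",(np.r_[q@EX,q@EY,p[2]]*1e3).round(1),"theta",th.round(3),np.degrees(th).round(1),"r mm",(np.hypot(dx,dz)*1e3).round(2),"Frad",(F@er).round(1),"Ftan",(F@et).round(1),"Fy",(f@EY).round(1),"tilt",(R.inv()*rot(EX,0)).as_rotvec().round(3),"grip",s["grip_force"].round(1),round(float(s["finger_gap"]),4))
                                                                                                                                                                                                                                                                                                   ^^^^^^^^^^^^^^^^^^^^^
AttributeError: 'float' object has no attribute 'round'
```

servo_tool(
  increments=[
    [255,0,0.3,0.01,0,0,0],
    [255,0,0.783,0.051,0,0,0],
    [255,0,1.553,0.204,0,0,0],
    [255,0,2.296,0.457,0,0,0],
    [255,0,3.0,0.804,0,0,0],
    [255,0,3.653,1.24,0,0,0],
    [255,0,4.243,1.757,0,0,0],
    [255,0,4.243,1.757,0,0,0],
  ],
)

```text
time: 14.5
eef_pos: [0.4695, -0.1015, 0.2542]
eef_rot: [-0.001, 0.999, 0.042, 0.0]
contact_force: [3.1, 0.6, -7.3]
finger_gap: 0.0242
grip_force: 30.0
```

```bash
sed -i 's/s\["grip_force"\].round(1)/s["grip_force"]/' ci.py; python3 ci.py
```

```text
t 14.5 press x,y,z mm [  42.4 -135.2  254.2] theta 0.799 45.8 r mm 59.09 Frad -5.4 Ftan 5.0 Fy 3.1 tilt [-0.001 -0.    -0.004] grip 29.995572566986084 0.0242
```

servo_tool(
  increments=[
    [255,0,0.518,0.59,0,0,0],
    [255,0,0.953,1.243,0,0,0],
    [255,0,1.301,1.946,0,0,0],
    [255,0,1.553,2.69,0,0,0],
    [255,0,1.706,3.46,0,0,0],
    [255,0,1.757,4.243,0,0,0],
    [255,0,1.706,5.026,0,0,0],
    [255,0,1.553,5.796,0,0,0],
    [255,0,1.553,5.796,0,0,0],
  ],
)

```text
time: 15.4
eef_pos: [0.4708, -0.1159, 0.1964]
eef_rot: [-0.001, 0.999, 0.042, 0.0]
contact_force: [0.9, 5.0, -2.2]
finger_gap: 0.0242
grip_force: 30.0
```

```bash
python3 ci.py
```

```text
t 15.4 press x,y,z mm [  56.8 -135.2  196.4] theta 1.855 106.3 r mm 59.21 Frad -4.1 Ftan 3.5 Fy 1.3 tilt [-0.002 -0.    -0.004] grip 29.996805489063263 0.0242
```

servo_tool(
  increments=[
    [255,0,-0.252,0.743,0,0,0],
    [255,0,-0.6,1.447,0,0,0],
    [255,0,-1.036,2.1,0,0,0],
    [255,0,-1.553,2.69,0,0,0],
    [255,0,-2.143,3.207,0,0,0],
    [255,0,-2.796,3.643,0,0,0],
    [255,0,-3.5,3.99,0,0,0],
    [255,0,-3.5,3.99,0,0,0],
  ],
)

```text
time: 16.2
eef_pos: [0.4678, -0.0811, 0.1571]
eef_rot: [-0.0, 0.999, 0.042, 0.0]
contact_force: [-0.6, 2.8, 1.6]
finger_gap: 0.0241
grip_force: 30.0
```

```bash
python3 ci.py
```

```text
t 16.2 press x,y,z mm [  21.9 -135.1  157.1] theta 2.768 158.6 r mm 60.06 Frad -2.5 Ftan 2.0 Fy -0.3 tilt [-0.001 -0.001 -0.003] grip 29.99717652797699 0.0241
```

servo_tool(
  increments=[
    [255,0,-0.743,0.252,0,0,0],
    [255,0,-1.513,0.405,0,0,0],
    [255,0,-2.296,0.457,0,0,0],
    [255,0,-3.079,0.405,0,0,0],
    [255,0,-3.849,0.252,0,0,0],
    [255,0,-4.592,0,0,0,0],
    [255,0,-5.296,-0.347,0,0,0],
    [255,0,-5.296,-0.347,0,0,0],
  ],
)

```text
time: 17.0
eef_pos: [0.4633, -0.0277, 0.161]
eef_rot: [-0.001, 0.999, 0.042, 0.0]
contact_force: [-2.8, 4.7, 4.4]
finger_gap: 0.0245
grip_force: 30.0
```

```bash
python3 ci.py
```

```text
t 17.0 press x,y,z mm [ -31.7 -135.   161. ] theta 3.689 211.4 r mm 60.87 Frad -1.2 Ftan 6.5 Fy -2.4 tilt [-0.002 -0.001 -0.003] grip 29.997869431972504 0.0245
```

servo_tool(
  increments=[
    [255,0,-0.653,-0.436,0,0,0],
    [255,0,-1.243,-0.953,0,0,0],
    [255,0,-1.76,-1.544,0,0,0],
    [255,0,-2.196,-2.196,0,0,0],
    [255,0,-2.543,-2.9,0,0,0],
    [255,0,-2.796,-3.643,0,0,0],
    [255,0,-2.949,-4.413,0,0,0],
    [255,0,-3.0,-5.196,0,0,0],
    [255,0,-3.0,-5.196,0,0,0],
  ],
)

```text
time: 17.9
eef_pos: [0.4608, 0.0014, 0.2138]
eef_rot: [-0.001, 0.999, 0.042, 0.001]
contact_force: [-5.2, 6.1, 6.1]
finger_gap: 0.0244
grip_force: 30.0
```

```bash
python3 ci.py
```

```text
t 17.9 press x,y,z mm [ -60.9 -134.9  213.8] theta 4.725 270.7 r mm 60.9 Frad 6.6 Ftan 6.0 Fy -4.6 tilt [-0.001 -0.001 -0.004] grip 29.998647272586823 0.0244
```

servo_tool(
  increments=[
    [255,0,0.051,-0.783,0,0,0],
    [255,0,0.204,-1.553,0,0,0],
    [255,0,0.457,-2.296,0,0,0],
    [255,0,0.804,-3.0,0,0,0],
    [255,0,1.24,-3.653,0,0,0],
    [255,0,1.757,-4.243,0,0,0],
    [255,0,2.347,-4.76,0,0,0],
    [255,0,3.0,-5.196,0,0,0],
    [255,0,3.704,-5.543,0,0,0],
    [255,0,4.447,-5.796,0,0,0],
    [255,0,4.447,-5.796,0,0,0],
  ],
)

```text
time: 19.0
eef_pos: [0.4647, -0.0446, 0.2709]
eef_rot: [0.0, 0.999, 0.041, 0.0]
contact_force: [-4.6, -4.8, 5.5]
finger_gap: 0.0243
grip_force: 30.0
```

```bash
python3 ci.py
```

```text
t 19.0 press x,y,z mm [ -14.7 -135.   270.9] theta 6.035 345.8 r mm 59.79 Frad 4.2 Ftan 5.6 Fy -5.0 tilt [ 0.    -0.001 -0.004] grip 29.99752163887024 0.0243
```

servo_tool(
  increments=[
    [255,0,0.77,-0.153,0,0,0],
    [255,0,1.3,-0.2,0,0,0],
    [255,0,1.553,-0.204,0,0,0],
    [255,0,1.553,-0.204,0,0,0],
    [255,0,1.553,-0.204,0,0,0],
    [255,0,1.553,-0.204,0,0,0],
  ],
)

```text
time: 19.6
eef_pos: [0.4659, -0.0591, 0.2726]
eef_rot: [-0.0, 0.999, 0.042, 0.0]
contact_force: [-3.6, -4.5, 1.3]
finger_gap: 0.0243
grip_force: 30.0
```

```bash
python3 ci.py
```

```text
t 19.6 press x,y,z mm [-2.000e-01 -1.351e+02  2.726e+02] theta 6.28 359.8 r mm 59.6 Frad 1.3 Ftan 4.2 Fy -4.0 tilt [-0.    -0.001 -0.004] grip 29.997119307518005 0.0243
```

servo_tool(
  increments=[
    [0,0,0,0,0,0,0],
    [0,0,0,0,0,0,0],
    [0,0,0,0,0,0,0],
    [0,0,0,0,0,0,0],
    [0,0,0,-0.5,0,0,0],
    [0,0,0,-2,0,0,0],
    [0,0,0,-5,0,0,0],
    [0,0,0,-9,0,0,0],
    [0,0,0,-14,0,0,0],
    [0,0,0,-17,0,0,0],
  ],
)

```text
time: 20.6
eef_pos: [0.466, -0.059, 0.4464]
eef_rot: [0.0, 0.999, 0.042, 0.002]
contact_force: [1.3, -0.2, -0.8]
finger_gap: 0.0912
grip_force: 0.0
```

```bash
python3 - <<'E'
from h import *
R=rot(EY,-.45);z=R.apply([0,0,1]);K=np.r_[.5905,.0718,.0842]
print(rel(K-.3*z,R));s=env.state();print(s["time"],s["eef_pos"],K-.3*z)
a=env.grab_frame("top")
cv2.imwrite("pics/w.png",cv2.resize(a[165:285,210:330],(480,480)))
b=env.grab_frame("scene")
cv2.imwrite("pics/w2.png",np.hstack([cv2.resize(a[165:285,210:330],(400,400)),cv2.resize(b[130:290,190:350],(400,400))]))
E
```

```text
[13.409, -25.04, 9.26, -0.35, -0.356, -1.546]
20.6 [ 0.46604794 -0.05895295  0.44641895] [0.57912708 0.20179311 0.35433413]
```

View pics/w2.png

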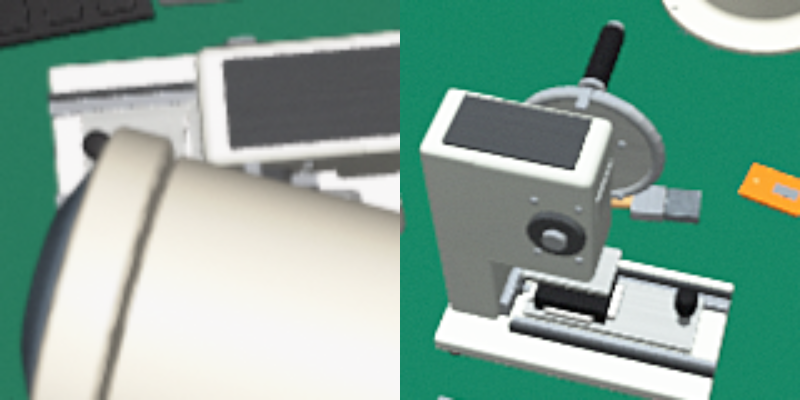

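The handle is upright again, with its tip at (612,28), and the nest is still in with the knob at (685,303).

servo_tool(
  increments=[
    [0,13.4,-25,2,-0.35,-0.356,-1.546],
    [0,13.4,-25,2,-0.35,-0.356,-1.546],
    [0,13.4,-25,2,-0.35,-0.356,-1.546],
    [0,13.4,-25,2,-0.35,-0.356,-1.546],
    [0,13.4,-25,2,-0.35,-0.356,-1.546],
    [0,13.4,-25,2,-0.35,-0.356,-1.546],
    [0,13.4,-25,9.2,-0.35,-0.356,-1.546],
    [0,13.4,-25,9.2,-0.35,-0.356,-1.546],
    [0,13.4,-25,9.2,-0.35,-0.356,-1.546],
    [0,13.4,-25,9.2,-0.35,-0.356,-1.546],
    [0,13.4,-25,9.2,-0.35,-0.356,-1.546],
    [0,13.4,-25,9.2,-0.35,-0.356,-1.546],
  ],
)

```text
time: 21.9
eef_pos: [0.5778, 0.202, 0.3502]
eef_rot: [0.163, 0.657, 0.72, -0.153]
contact_force: [0.8, 1.0, 0.1]
finger_gap: 0.091
grip_force: 0.0
```

```bash
python3 - <<'E'
from h import *
R=rot(EY,-.45);z=R.apply([0,0,1]);K=np.r_[.5905,.0718,.0842]
print(rel(K,R));s=env.state();print(s["time"],s["joint_positions"])
E
```

```text
[-0.22, 0.252, 29.641, -0.004, -0.0, 0.005]
21.9 [ 0.46055309  0.49124263  1.11218873 -0.41914923  1.70408078  0.34733928]
```

servo_tool(
  increments=[
    [100,-0.22,0.25,5,-0.004,0,0.005],
    [100,-0.22,0.25,10,-0.004,0,0.005],
    [100,-0.22,0.25,15,-0.004,0,0.005],
    [100,-0.22,0.25,20,-0.004,0,0.005],
    [100,-0.22,0.25,24,-0.004,0,0.005],
    [100,-0.22,0.25,27,-0.004,0,0.005],
    [100,-0.22,0.25,28.5,-0.004,0,0.005],
    [100,-0.22,0.25,29.3,-0.004,0,0.005],
    [100,-0.22,0.25,29.6,-0.004,0,0.005],
    [100,-0.22,0.25,29.6,-0.004,0,0.005],
  ],
)

```text
time: 22.9
eef_pos: [0.5916, 0.0717, 0.0854]
eef_rot: [0.165, 0.661, 0.717, -0.15]
contact_force: [0.8, 0.4, 0.4]
finger_gap: 0.0552
grip_force: 0.0
```

servo_tool(
  increments=[
    [255,0,0,0,0,0,0],
    [255,0,0,0,0,0,0],
    [255,0,0,0,0,0,0],
    [255,0,0,0,0,0,0],
    [255,0,0,0,0,0,0],
    [255,0,0,0,0,0,0],
    [255,0,0,0,0,0,0],
  ],
)

```text
time: 23.6
eef_pos: [0.5905, 0.0717, 0.0853]
eef_rot: [0.164, 0.66, 0.718, -0.151]
contact_force: [-6.0, 2.7, 6.0]
finger_gap: 0.0233
grip_force: 30.0
```

```bash
python3 st.py
```

```text
23.6 [0.5905 0.0717 0.0853] F press -3.23 -5.76 6.0 travel x,y mm 81.71 0.04
```

servo_tool(
  increments=[
    [255,0.18,-0.07,-0.087,0,0,0],
    [255,0.54,-0.07,-0.26,0,0,0],
    [255,1.08,-0.07,-0.521,0,0,0],
    [255,1.621,-0.07,-0.782,0,0,0],
    [255,2.252,-0.07,-1.086,0,0,0],
    [255,2.882,-0.07,-1.39,0,0,0],
    [255,3.513,-0.07,-1.695,0,0,0],
    [255,4.143,-0.07,-1.999,0,0,0],
    [255,4.774,-0.07,-2.303,0,0,0],
    [255,5.404,-0.07,-2.607,0,0,0],
    [255,5.855,-0.07,-2.824,0,0,0],
    [255,6.125,-0.07,-2.955,0,0,0],
  ],
)

```text
time: 24.8
eef_pos: [0.5845, 0.1401, 0.0853]
eef_rot: [0.164, 0.66, 0.718, -0.15]
contact_force: [-2.0, -3.4, 6.2]
finger_gap: 0.0233
grip_force: 30.0
```

```bash
python3 st.py
```

```text
24.8 [0.5845 0.1401 0.0853] F press 3.25 -2.27 6.16 travel x,y mm 13.1 0.09
```

servo_tool(
  increments=[
    [255,0.27,0,-0.13,0,0,0],
    [255,0.54,0,-0.26,0,0,0],
    [255,0.81,0,-0.391,0,0,0],
    [255,0.99,0,-0.478,0,0,0],
    [255,1.08,0,-0.521,0,0,0],
    [255,1.13,0,-0.545,0,0,0],
    [255,1.17,0,-0.565,0,0,0],
    [255,1.17,0,-0.565,0,0,0],
  ],
)

```text
time: 25.6
eef_pos: [0.5835, 0.1527, 0.0853]
eef_rot: [0.164, 0.66, 0.718, -0.15]
contact_force: [-3.0, -1.9, 5.6]
finger_gap: 0.0238
grip_force: 30.0
```

```bash
python3 st.py
```

```text
25.6 [0.5835 0.1527 0.0853] F press 1.68 -3.13 5.59 travel x,y mm 0.38 0.16
```

servo_tool(
  increments=[
    [255,0.05,0,-0.02,0,0,0],
    [255,0.09,0,-0.043,0,0,0],
    [255,0.09,0,-0.043,0,0,0],
  ],
)

```text
time: 25.9
eef_pos: [0.5834, 0.153, 0.0853]
eef_rot: [0.165, 0.66, 0.718, -0.151]
contact_force: [0.0, -8.5, 5.1]
finger_gap: 0.0232
grip_force: 30.0
```

```bash
python3 st.py
```

```text
25.9 [0.5834 0.153  0.0853] F press 8.52 -0.73 5.1 travel x,y mm 0.11 0.08
```

The nest is at its outer stop. I'll relax, open and retreat.

servo_tool(
  increments=[
    [255,-0.05,0,0.03,0,0,0],
    [255,-0.06,0,0.03,0,0,0],
    [100,-0.06,0,0.03,0,0,0],
    [100,-0.06,0,0.03,0,0,0],
    [100,-0.06,0,0.03,0,0,0],
    [100,-0.06,0,0.03,0,0,0],
    [100,-0.06,0,-1,0,0,0],
    [100,-0.06,0,-3,0,0,0],
    [100,-0.06,0,-6,0,0,0],
    [100,-0.06,0,-10,0,0,0],
    [100,-0.06,0,-15,0,0,0],
    [100,-0.06,0,-20,0,0,0],
  ],
)

```text
time: 27.1
eef_pos: [0.5755, 0.2402, 0.268]
eef_rot: [0.164, 0.66, 0.718, -0.15]
contact_force: [1.4, 0.6, -0.2]
finger_gap: 0.0553
grip_force: 0.0
```

```bash
python3 - <<'E'
from h import *
a=env.grab_frame("top");b=env.grab_frame("scene")
cv2.imwrite("pics/e.png",np.hstack([cv2.resize(a[165:285,190:350],(450,338)),cv2.resize(b[130:300,190:350],(318,338))]))
E
```

```text
(no output)
```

View pics/e.png

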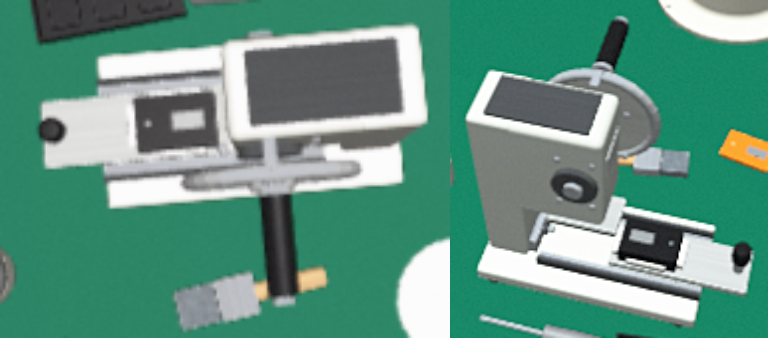

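The nest is fully out, with the knob at (51,130). The cover lies flat on its shell, the handle is upright at (278,240), and nothing else has moved. I'm handing in.

```bash
python3 -c "
from rig import env
print(env.hand_in())"
```

```text
the job is handed in; nothing more can be done
None
```

I handed in the job at about 27 s, and the hand-in returned no verdict. The nest went in gently to its stop (11.6 N peak reading), the handwheel made one full turn back to the top, and the nest is fully out again. In the last picture the cover lies flat, though its seated height was judged only by eye.

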